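# Wedge up the front of the photometer and hold it

### The job

Take the orange levelling wedge with the yellow band out of the parts tray, leaving the other parts in the tray. Set the wedge on the bench in front of the small white photometer and push it flat along the bench, thin end first and straight in under the middle of the photometer's front edge, until that edge lifts about 4 mm off its base frame (the edge then stands over the yellow band; never lift it more than 10 mm). Finish while still gripping the wedge there, so that the wedge alone carries the front of the photometer, and do not disturb the bottles and the beaker.

Things in the scene. Friction and masses are not known exactly. Their poses are not given: they have to be found in the camera images.
- wedge: Orange plastic wedge, 0.12 kg, 138 x 30 mm, flat in the tray, tip roughly away from the robot. Origin on its underside below the centre of the grip block; +x to the thin tip, +z up. Grip block: x -18 to 18 mm, 24 mm wide (y) from 22 mm up to its top at 48 mm; below that 30 mm wide, 22 mm tall, x -18 to 30 mm. At least 25 mm is free on both sides (y) of the block.
- wedge_tip (a point): Middle of the thin tip on the wedge's underside, wedge x = 120 mm. The ramp is 4 mm tall here and rises evenly towards the block, 1 mm in 5 mm, to 22 mm at wedge x = 30 mm. A yellow band crosses it from x = 70 mm (14 mm tall) to x = 50 mm (18 mm tall).
- frame: Fixed aluminium base frame under the photometer. Origin on the bench (z = 0), on the centre line, 80 mm in front of the photometer's front edge; +x points level in under the photometer, roughly away from the robot. Rails 10 mm tall run from x = 85 to 275 mm, inner faces at y = -58 and 58 mm; bare bench between, open to the front. Yellow tape on the bench marks the centre line (x 0 to 70 mm).
- photometer: Small white photometer, blue keypad, 180 mm deep, 190 wide, 75 tall, about 0.9 kg (within a fifth). It turns freely on a level hinge at its rear (frame x = 260 mm, 12 mm high) and rests by its weight on the frame, so only its front lifts. Origin at the middle of its lower front edge, +x to the rear. At the front a flange 8 mm thick stands 40 mm out from the higher housing.
- front_edge (a point): Middle of the lower front edge of the photometer's flange, frame x = 80 mm: 12 mm above the bench at rest, 16 mm when lifted by 4 mm. A wedge lying on the bench first touches it where the ramp is 12 mm tall (wedge x = 80 mm).
- tray: Fixed grey open tray, 300 mm (x) by 220 mm (y), walls 5 mm thick and 28 mm tall, floor 5 mm thick. Origin under its centre on the bench, +z up.
- spacer: Flat orange spacer bar in the tray, 110 x 26 x 14 mm, no ramp and no yellow band; origin at the centre of its underside. Not to be taken.
- ruler: Flat steel strip in the tray, 150 x 24 x 5 mm; origin at the centre of its underside.
- stopper: Dark rubber stopper in the tray, 30 mm across, 24 mm tall; origin at the centre of its underside.
- foot: Spare screw foot in the tray, black disc 30 mm across with a steel stud, 30 mm tall; origin at the centre of its underside.
- amber_a: Amber bottle, 60 mm across, 135 mm tall, standing on the bench at the left; origin at the centre of its underside.
- amber_b: Amber bottle, 60 mm across, 135 mm tall, standing on the bench at the right; origin at the centre of its underside.
- beaker: Glass beaker, 68 mm across, 90 mm tall, standing on the bench at the right; origin at the centre of its underside.
Things that resemble listed ones, but are neither listed nor needed, are in the scene too. What is shaped like the wedge but black or pink is not meant. What is shaped like the ruler but red is not meant.

How it is judged:
By the outcome, as a careful person would: the job done as asked, in the order asked, and still so for the second after the job is handed in, while the arm keeps its last pose, push and grip.
It also fails if it takes over 48 s, if anything falls off the work surface, if the arm or the gripper's body presses on something with over 40 N, if the wrist force passes 120 N, or if a joint passes its speed limit or range.

### The arm

A 6-joint arm with a two-finger parallel gripper is mounted at the origin on the work surface. World frame = base frame: x ahead of the robot, y to its left, z up, the work surface at z = 0. Lengths are in m, angles in rad, forces in N, time in s.
With the tool pointing down it reaches from about 0.3 to 0.85 m from the base axis. Payload 5.4 kg.
Tool frame: the origin (TCP) lies midway between the tips of the shut fingers; the grasp point (between the pads) lies 19 mm behind it; z points along the fingers, y is the line along which they close (so a half turn about z gives the same grasp; the last joint's range is limited). The gripper opens to 85 mm and grips with 20 to 120 N. Pads are 22 mm wide; open, the fingers measure 114 mm over their backs; the gripper's body (76 mm by 85 mm) begins 54 mm behind the grasp point. The pads swing forward as they close: fully open they stand 13 mm farther back than shut.
Start: joints at [-1.538, 0.158, 1.597, -0, 1.386, -0.21], TCP at [0.138, -0.558, 0.231] pointing down, gripper open.
Joint ranges: [-2.91, 2.91], [-0.94, 2.29], [0.18, 2.7], [-1.29, 4.43], [0.17, 2.64], [-3, 3]. Speed limits (rad/s): [2.57, 2.57, 3.14, 3.14, 3.14, 3.14].

### API

Orientations are given as a 3x3 rotation matrix whose columns are the frame's x, y, z axes.
In Python, from rig import observe, get_image, camera_info, job_done gives the robot as it stands.
- The arm moves only by the tool play_rows, never from a script. Its argument "deltas" is a list of rows, each a list of 5 numbers: the finger opening in mm, from 0 to 85.4, then the shift along the tool's x, y, z in mm, then the turn about the tool's z in degrees. A call has 1 to 12 rows; each row shifts and turns the commanded pose from where the row before left it, along the tool's axes as they then stand; what a row does not reach is not made up. A row lasts 1/8 s, in which the tool goes at most 62.5 mm and 10.7 degrees, less where a joint would pass 70% of its speed; a pose out of reach is approached as far as the arm can. A call with a gripper value outside its range is refused whole. The fingers move at their own pace and stop on an object; "grip_force" is the grip in N (left out, the last holds). Time passes only in rows, so rows that do not move let the fingers close. It gives the time, the measured TCP pose, the force, the opening and the grip force at its end, in the units of the state.
- observe(): the state, without advancing time (a new reading comes with each control period).
- get_image(name): name is "scene" or "top" or "wrist"; returns (picture, depth): 400x640x3 uint8, red, green, blue; 400x640 float32, m along the optical axis (not along the pixel's ray), 0 where there is no reading.
- camera_info(name): a dict with "fx", "fy", "cx", "cy" (pixels), "k1" (the pictures are not rectified: a ray, as slopes to the right and down, at radius r is drawn at 1 + k1 r^2 times it, then the intrinsics apply), "extrinsics" (4x4, takes a point from camera to world coordinates); the wrist camera has in their place "hand_eye" (4x4, takes a point from camera to tool coordinates, whose origin is the TCP and whose axes are the flange's). Camera axes: x right, y up, looking along -z (the intrinsics and any distortion apply to the point x, -y, -z); pixel columns grow to the right and rows downward; lengths in m; the calibration is good to about 2 mm. A picture is of the moment at which its call begins: read the wrist's pose just before it. camera_info takes no time and is no camera call.
- job_done(): hands the job in; it is judged then, once.
The state is a dict: "t": time; "joints": joint angles; "qd": joint speeds; "effort": joint torques, N m; "tcp_pos": TCP position; "orientation": TCP orientation; "contact_force": force on the tool from outside, world axes, zero at the start; "torque": the same for the moment, N m; "gripper_width": opening from 0.0 (shut) to 1.0 (fully open); "gripper_force": force on a finger pad.
Only numpy, scipy, OpenCV 4.12 (cv2) and the standard library are available. Lean on these libraries where they do the work, as an engineer would, in place of code of your own. Each camera call takes 0.05 s, during which the arm holds its last target. There are 200 camera calls.

## Working session

There is one attempt and no reset: what is moved stays moved. The work goes in short steps, Python scripts to look and compute and a tool call to move; the robot and the scene stay as the last step left them, time stands still between calls to the robot, and variables do not carry over. Pictures are saved under pics/ and viewed, at most 10 in all, crops included, and the job is handed in when it is done.

Besides the shell and the picture viewer there is one more tool, called as a command line: name --pt "numbers of a row" for each row, then --argument value for the rest. play_rows: Moves the arm, as the interface text tells. Its arguments: {"type":"object","properties":{"deltas":{"type":"array"},"grip_force":{"type":"number"}},"required":["deltas"]}

```bash
ls; mkdir -p pics
cat > h.py <<'E'
import numpy as np, cv2
from rig import observe,get_image,camera_info
def cam(n):
    c=camera_info(n)
    if 'extrinsics' in c: T=np.array(c['extrinsics'])
    else:
        s=observe();W=np.eye(4);W[:3,:3]=np.array(s['orientation']);W[:3,3]=s['tcp_pos'];T=W@np.array(c['hand_eye'])
    return c,T
def slopes(c,uv):
    K=np.array([[c['fx'],0,c['cx']],[0,c['fy'],c['cy']],[0,0,1]])
    p=cv2.undistortPoints(np.array(uv,float).reshape(-1,1,2),K,np.array([c['k1'],0,0,0,0.]))
    return p.reshape(-1,2)
def plane(c,T,uv,z):
    s=slopes(c,uv);d=np.c_[s[:,0],-s[:,1],-np.ones(len(s))]@T[:3,:3].T
    o=T[:3,3];return o+d*((z-o[2])/d[:,2])[:,None]
def depthpts(c,T,uv,dep):
    s=slopes(c,uv);d=np.c_[s[:,0],-s[:,1],-np.ones(len(s))]*np.array(dep)[:,None]
    return d@T[:3,:3].T+T[:3,3]
E
python3 - <<'E'
from h import *
s=observe();print(s)
for n in ['scene','top','wrist']:
    c,T=cam(n);im,d=get_image(n);cv2.imwrite(f'pics/{n}0.png',im[:,:,::-1]);np.savez(f'{n}0.npz',im=im,d=d,T=T);print(n,c['fx'],c['k1'],T.round(3).tolist())
E
```

```text
pics
{'t': 0.0, 'joints': array([-1.53811998e+00,  1.59010629e-01,  1.59826235e+00,  1.18666912e-05,
        1.38619102e+00, -2.10080056e-01]), 'qd': array([-2.75955470e-04, -1.91099226e-04, -7.10360412e-04, -1.07827639e-03,
        2.73231750e-04, -1.26745166e-05]), 'effort': array([-1.48347561e-03, -3.95999408e+01, -3.31428015e+01, -3.77737451e-04,
        8.24061048e-03, -8.03404010e-08]), 'tcp_pos': array([ 0.13819188, -0.55752222,  0.2303234 ]), 'orientation': array([[ 9.70679618e-01,  2.40376945e-01, -4.94790515e-05],
       [ 2.40376615e-01, -9.70677899e-01,  1.87072883e-03],
       [ 4.01651860e-04, -1.82777195e-03, -9.99998249e-01]]), 'contact_force': array([ 0.37116779, -0.43220268,  0.27622011]), 'torque': array([ 0.02734694, -0.01511936, -0.00734175]), 'gripper_force': 0.0, 'gripper_width': 0.9986120726431166}
scene 365.70822076145623 -0.05220403483232494 [[0.885, -0.291, 0.364, 0.858], [0.466, 0.541, -0.7, -0.769], [0.007, 0.789, 0.614, 0.692], [0.0, 0.0, 0.0, 1.0]]
top 412.68931142281485 0.020087248824561577 [[0.001, 0.985, -0.17, 0.282], [-1.0, 0.0, -0.003, -0.017], [-0.003, 0.17, 0.985, 1.184], [0.0, 0.0, 0.0, 1.0]]
wrist 295.51228444149626 -0.03418382655756711 [[0.24, 0.931, 0.275, 0.21], [-0.971, 0.231, 0.066, -0.54], [-0.002, -0.283, 0.959, 0.372], [0.0, 0.0, 0.0, 1.0]]
```

View pics/top0.png

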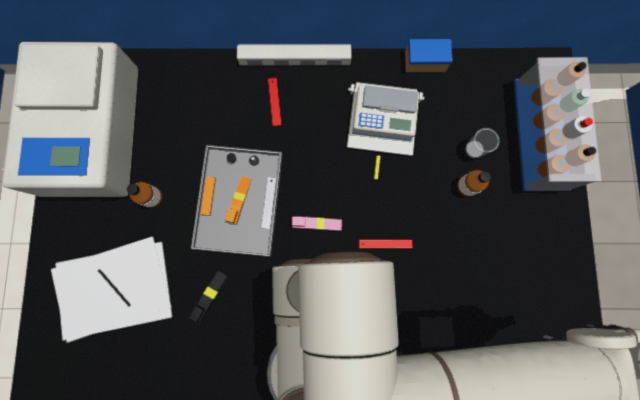

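View pics/scene0.png

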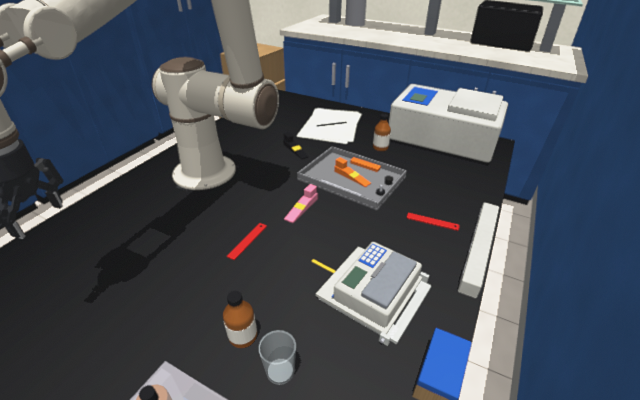

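Candidates in the top view are orange with yellow band (238,200), plain orange bar (207,196), pink wedge (317,223) and black wedge (208,297). Only (238,200) is orange, banded and in the tray; (207,196) has no band, so it is the spacer. The tape is at (377,167), and the photometer front edge runs along about (348..413, 150). I'll enlarge a crop to confirm and measure.

Run:
```python
from h import *
z=np.load('top0.npz');im=z['im'];d=z['d'];T=z['T'];c=camera_info('top')
a=im[135:265,180:330];b=im[70:200,335:485]
cv2.imwrite('pics/crop1.png',cv2.resize(np.vstack([np.hstack([a,b])]),None,fx=2.6,fy=2.6,interpolation=cv2.INTER_CUBIC)[:,:,::-1])
hsv=cv2.cvtColor(im,cv2.COLOR_RGB2HSV)
yel=cv2.inRange(hsv,(24,120,100),(35,255,255));org=cv2.inRange(hsv,(5,150,120),(20,255,255))
for n,m in [('yel',yel),('org',org)]:
    k,l,st,ce=cv2.connectedComponentsWithStats(m)
    for i in range(1,k):
        if st[i,4]<25: continue
        ys,xs=np.where(l==i);r=cv2.minAreaRect(np.c_[xs,ys].astype(np.float32))
        dd=d[ys,xs];ok=dd>0;P=depthpts(c,T,np.c_[xs,ys][ok],dd[ok])
        print(n,st[i],ce[i].round(1),np.round(r[1],1),round(r[2],1),'3d',np.median(P,0).round(4),P[:,2].min().round(3),P[:,2].max().round(3))
# tape line
    if n=='yel':
        for i in range(1,k):
            if abs(ce[i]-[377,167]).max()<6:
                ys,xs=np.where(l==i);P=plane(c,T,np.c_[xs,ys],0.0)[:,:2];m0=P.mean(0);u=np.linalg.svd(P-m0)[2][0];u*=np.sign(u[0]);t=(P-m0)@u;print('tape',m0,np.degrees(np.arctan2(u[1],u[0])),t.min(),t.max())
```

```text
yel [374 155   7  24  99] [376.9 166.8] [ 4.1 23.4] 6.3 3d [ 5.725e-01 -1.951e-01 -1.000e-04] -0.006 0.004
yel [234 192  12   9  69] [239.4 196.1] [10.7  6.3] 14.0 3d [0.4815 0.2039 0.0203] 0.014 0.026
yel [317 217   7  13  71] [319.8 223. ] [12.  6.] 90.0 3d [ 0.4045 -0.0274  0.0155] -0.002 0.021
yel [203 287  15  12 112] [210.1 292.5] [12.5  8.9] 26.6 3d [0.2113 0.2758 0.0157] -0.004 0.024
tape [ 0.57241276 -0.19510188] -8.143853380497472 -0.03478457363813845 0.03637353179296242
org [201 177  14  38 335] [207.7 195.8] [ 8.8 37.6] 8.1 3d [0.4821 0.2943 0.018 ] 0.006 0.025
org [236 177  15  18 162] [243.3 185.2] [10.1 16.1] 18.4 3d [0.5147 0.1942 0.0139] 0.005 0.022
org [135 183  15  19 180] [143.1 192.3] [13.2 18.9] 13.0 3d [0.4771 0.4456 0.0954] 0.085 0.11
org [479 183   9   7  40] [482.5 185.6] [5.3 8.8] 78.7 3d [ 0.4961 -0.4602  0.0954] 0.087 0.108
org [226 199  18  25 268] [234.1 211. ] [11.7 23.7] 18.4 3d [0.4341 0.2126 0.0301] 0.019 0.056
```

View pics/crop1.png

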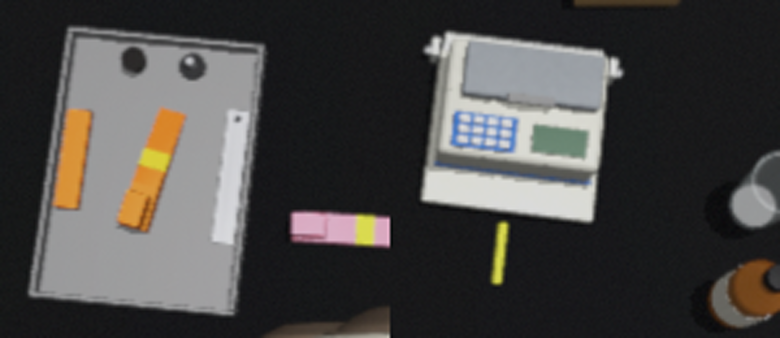

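The crop confirms the orange wedge with the yellow band at about (238,200) in the top view, block end toward the robot and tip up and to the right. The tape at (377,167) points at the photometer's front edge.

play_rows --pt "50 0 0 0 10" --pt "50 0 0 0 10" --pt "50 0 0 0 10" --pt "50 22.5 -40 0 0" --pt "50 22.5 -40 0 0" --pt "50 22.5 -40 0 0" --pt "50 22.5 -40 0 0" --pt "50 22.5 -40 0 0" --pt "50 22.5 -40 0 0" --pt "50 22.5 -40 0 0" --pt "50 22.5 -40 0 0" --grip_force 60

```text
t: 1.52
tcp_pos: [0.4007, -0.2992, 0.2311]
orientation: [[0.961, -0.277, -0.0], [-0.277, -0.961, 0.0], [-0.0, -0.0, -1.0]]
contact_force: [0.2, -1.2, -0.1]
gripper_width: 0.585
gripper_force: 0.0
```

play_rows --pt "50 -13.5 -50 0 0" --pt "50 -13.5 -50 0 0" --pt "50 -13.5 -50 0 0" --pt "50 -13.5 -50 0 0" --pt "50 -13.5 -50 0 0" --pt "50 -13.5 -50 0 0" --pt "50 -13.5 -50 0 0" --pt "50 -13.5 -50 0 0" --pt "50 -13.5 -50 0 0" --pt "50 -13.5 -50 0 0" --pt "50 0 0 0 0" --pt "50 0 0 0 0"

```text
t: 3.02
tcp_pos: [0.4085, 0.217, 0.231]
orientation: [[0.961, -0.277, -0.001], [-0.277, -0.961, -0.001], [-0.0, 0.001, -1.0]]
contact_force: [0.2, -0.3, 0.5]
gripper_width: 0.592
gripper_force: 0.0
```

```bash
cat > w.py <<'E'
from h import *
import sys
tag=sys.argv[1];zb=float(sys.argv[2])
s=observe();c,T=cam('wrist');im,d=get_image('wrist');cv2.imwrite(f'pics/w{tag}.png',im[:,:,::-1]);np.savez(f'w{tag}.npz',im=im,d=d,T=T)
R=s['orientation'];print(s['t'],s['tcp_pos'].round(4),'yaw',np.degrees(np.arctan2(R[1,0],R[0,0])).round(2),s['gripper_width'],s['contact_force'].round(1))
hsv=cv2.cvtColor(im,cv2.COLOR_RGB2HSV)
for n,lo,hi in [('yel',(24,120,80),(35,255,255)),('org',(5,150,80),(20,255,255))]:
    m=cv2.inRange(hsv,lo,hi)
    k,l,st,ce=cv2.connectedComponentsWithStats(m)
    for i in range(1,k):
        if st[i,4]<80: continue
        ys,xs=np.where(l==i);dd=d[ys,xs];ok=dd>0
        if not ok.any(): continue
        P=depthpts(c,T,np.c_[xs,ys][ok],dd[ok])
        print(n,st[i].tolist(),ce[i].round(1),'med',np.median(P,0).round(4),'z',P[:,2].min().round(3),P[:,2].max().round(3))
        top=P[P[:,2]>zb+.042]
        if n=='org' and len(top)>50:
            r=cv2.minAreaRect((top[:,:2]*1000).astype(np.float32));print('  blocktop',np.round(r[0],1),np.round(r[1],1),round(r[2],1),'z',np.median(top[:,2]).round(4))
E
python3 w.py 1 0.005
```

```text
3.025 [0.4085 0.217  0.231 ] yaw -16.06 0.5919057853187942 [ 0.2 -0.3  0.5]
yel [299, 100, 26, 19, 468] [311.4 109.4] med [0.482  0.2048 0.0207] z 0.017 0.024
yel [509, 106, 16, 29, 364] [516.5 119.3] med [ 0.4052 -0.0269  0.0156] z -0.001 0.019
org [299, 55, 26, 45, 1127] [311.  77.] med [0.5163 0.1952 0.013 ] z 0.006 0.02
org [215, 80, 45, 96, 2155] [237.5 126.9] med [0.4874 0.2937 0.018 ] z 0.006 0.02
org [300, 119, 24, 63, 1453] [311.5 149.4] med [0.4406 0.2165 0.0288] z 0.021 0.055
  blocktop [425.  220.9] [23.4 35.1] 74.1 z 0.0521
org [42, 153, 63, 56, 2327] [ 74.1 180.2] med [0.4841 0.4459 0.0944] z 0.068 0.117
  blocktop [482.5 452.1] [44.  57.5] 85.3 z 0.0944
```

View pics/w1.png

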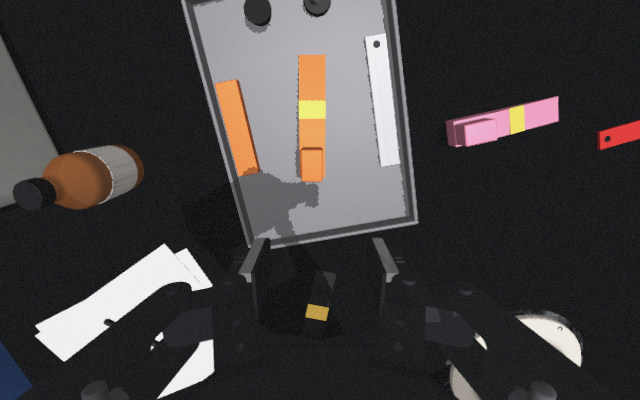

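The wrist view shows the wedge between the spacer and ruler, with block top at about (312,164) and band at (312,109). It is straight between the fingers, about 8 mm to the left. I'll descend and grip.

play_rows --pt "50 15 -8 0 0" --pt "50 0 0 50 0" --pt "50 0 0 50 0" --pt "50 0 0 50 0" --pt "50 0 0 25 0" --pt "50 0 0 15 0" --pt "50 0 0 10 0" --pt "50 0 0 0 0"

```text
t: 4.08
tcp_pos: [0.4256, 0.2205, 0.0314]
orientation: [[0.961, -0.278, 0.0], [-0.278, -0.961, 0.0], [0.0, -0.0, -1.0]]
contact_force: [-0.1, 0.0, -0.2]
gripper_width: 0.582
gripper_force: 0.0
```

play_rows --pt "15 0 0 0 0" --pt "15 0 0 0 0" --pt "15 0 0 0 0" --pt "15 0 0 0 0" --pt "15 0 0 0 0" --pt "15 0 0 0 0" --grip_force 60

```text
t: 4.82
tcp_pos: [0.4265, 0.2211, 0.0325]
orientation: [[0.961, -0.277, 0.002], [-0.277, -0.961, 0.0], [0.002, -0.001, -1.0]]
contact_force: [0.1, -0.9, 6.5]
gripper_width: 0.268
gripper_force: 59.7
```

play_rows --pt "15 0 0 -10 0" --pt "15 0 0 -30 0" --pt "15 0 0 -30 0" --pt "15 0 0 -20 0" --pt "15 0 0 0 -8" --pt "15 0 0 0 0"

```text
t: 5.58
tcp_pos: [0.4251, 0.2208, 0.1216]
orientation: [[0.99, -0.142, 0.0], [-0.142, -0.99, 0.0], [0.0, -0.0, -1.0]]
contact_force: [-0.7, 0.6, -1.5]
gripper_width: 0.27
gripper_force: 59.0
```

play_rows --pt "15 5 25 0 0" --pt "15 8 45 0 0" --pt "15 8 45 0 0" --pt "15 8 45 0 0" --pt "15 8 45 0 0" --pt "15 8 45 0 0" --pt "15 8 45 0 0" --pt "15 8 45 0 0" --pt "15 8 45 0 0" --pt "15 0 6 0 0" --pt "15 0 0 0 0" --pt "15 0 0 0 0"

```text
t: 7.08
tcp_pos: [0.4383, -0.1747, 0.1209]
orientation: [[0.99, -0.14, -0.001], [-0.14, -0.99, 0.001], [-0.001, -0.001, -1.0]]
contact_force: [0.7, -0.1, -1.0]
gripper_width: 0.269
gripper_force: 59.2
```

```bash
python3 w.py 2 0.08
python3 - <<'E'
from h import *
im=cv2.imread('pics/w2.png');cv2.imwrite('pics/w2b.png',cv2.resize(im[0:300,170:570],None,fx=2,fy=2))
E
```

```text
7.075 [ 0.4383 -0.1747  0.1209] yaw -8.06 0.26859825469172205 [ 0.7 -0.1 -1. ]
yel [154, 237, 26, 23, 339] [166.5 246. ] med [ 0.412  -0.0285  0.0154] z 0.012 0.02
org [349, 18, 2, 102, 121] [349.3  64.9] med [ 0.5338 -0.2034  0.1001] z -0.002 0.106
org [600, 25, 38, 63, 552] [612.8  56.7] med [ 0.5221 -0.4269  0.0092] z -0.001 0.017
org [290, 198, 57, 110, 4409] [317.2 261.7] med [ 0.4446 -0.1738  0.1402] z -0.002 0.144
  blocktop [ 437.7 -173.7] [24.4 36. ] 81.6 z 0.1403
```

View pics/w2b.png

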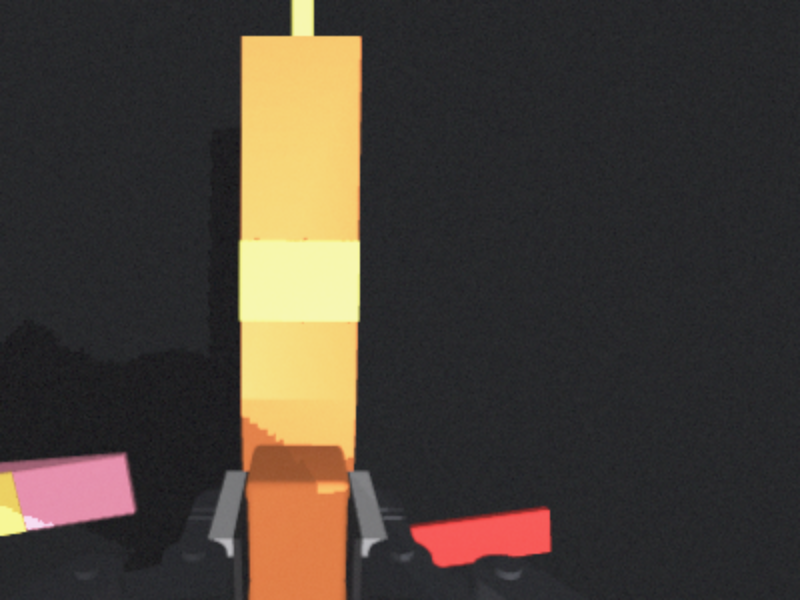

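The wrist view shows the wedge held square in the grip, axis in line with the tape (crop (302,20), tip at (300,38)). Next I'll refine the edge line and centre from the earlier fixed-camera pictures.

Run:
```python
from h import *
z=np.load('top0.npz');im=z['im'];d=z['d'];T=z['T'];c=camera_info('top')
g=cv2.cvtColor(im,cv2.COLOR_RGB2GRAY)
# front edge points: per column lowest bright row
uv=[]
for u in range(352,411):
    col=g[135:165,u].astype(float);v=[r for r in range(len(col)-1) if col[r]>130>=col[r+1]]
    if v: r=v[-1];uv.append((u,135+r+(col[r]-130)/(col[r]-col[r+1])))
P=plane(c,T,uv,0.016)[:,:2];  # mid front face
vx,vy,x0,y0=cv2.fitLine(P.astype(np.float32),cv2.DIST_HUBER,0,1e-4,1e-4).ravel()
n=np.array([-vy,vx]);n*=np.sign(n[0]);print('edge normal',np.degrees(np.arctan2(n[1],n[0])),x0,y0)
# left/right ends along rows of flange
L=[];Rr=[]
for v in range(142,147):
    row=g[v,335:430]>130;xs=np.where(row)[0]+335;L.append((xs[0]-.5,v));Rr.append((xs[-1]+.5,v))
u=np.array([np.cos(np.radians(-8.1)),np.sin(np.radians(-8.1))]);w=np.array([-u[1],u[0]])
o=np.array([.5377,-.190])
for nm,A in (('L',L),('R',Rr)):
    Q=plane(c,T,A,0.020)[:,:2]-o;print(nm,(Q@w).round(4))
print('edge x in frame',((P-o)@u).round(4)[::8])
print('edge mid y in frame from P',((P-o)@w).round(3)[[0,-1]])
# depth-check of flange
ys,xs=np.mgrid[142:147,360:400];Q=depthpts(c,T,np.c_[xs.ravel(),ys.ravel()],d[ys,xs].ravel());print('flange z',np.median(Q[:,2]))
# scene cam: tape line + front edge
z=np.load('scene0.npz');im=z['im'];T=z['T'];c=camera_info('scene')
m=cv2.inRange(cv2.cvtColor(im,cv2.COLOR_RGB2HSV),(22,100,80),(35,255,255));k,l,st,ce=cv2.connectedComponentsWithStats(m)
for i in range(1,k):
    if abs(ce[i]-[323,266]).max()<10 and st[i,4]>20:
        ys,xs=np.where(l==i);P=plane(c,T,np.c_[xs,ys],0)[:,:2];m0=P.mean(0);q=np.linalg.svd(P-m0)[2][0];q*=np.sign(q[0]);t=(P-m0)@q;print('scene tape',m0,np.degrees(np.arctan2(q[1],q[0])),t.min(),t.max())
```

```text
edge normal -7.551141 0.613093 -0.22616811
L [0.0958 0.0954 0.0979 0.0975 0.0971]
R [-0.095  -0.0953 -0.0956 -0.0959 -0.0962]
edge x in frame [0.079  0.0789 0.079  0.0792 0.0795 0.0797 0.0801 0.0804]
edge mid y in frame from P [ 0.081 -0.09 ]
flange z 0.01974185582090482
scene tape [ 0.57057372 -0.19632341] -7.540248137365623 -0.035992160388736365 0.0351514210898502
```

play_rows --pt "15 20 1.5 0 0" --pt "15 20 1 0 0" --pt "15 0 0 25 0" --pt "15 0 0 30 0" --pt "15 0 0 20 0" --pt "15 0 0 10 0" --pt "15 0 0 4 0" --pt "15 0 0 0 0" --pt "15 0 0 0 0"

```text
t: 8.25
tcp_pos: [0.4785, -0.1845, 0.0332]
orientation: [[0.99, -0.141, 0.001], [-0.141, -0.99, -0.001], [0.001, 0.001, -1.0]]
contact_force: [0.4, 0.8, -1.0]
gripper_width: 0.268
gripper_force: 59.2
```

play_rows --pt "15 0 0 1.5 0" --pt "15 0 0 1 0" --pt "15 0 0 1 0" --pt "15 0 0 0 0" --pt "15 0 0 0 0"

```text
t: 8.88
tcp_pos: [0.4779, -0.1841, 0.0288]
orientation: [[0.99, -0.141, -0.0], [-0.141, -0.99, 0.0], [-0.0, -0.0, -1.0]]
contact_force: [-0.5, 0.1, -1.2]
gripper_width: 0.267
gripper_force: 59.2
```

play_rows --pt "15 0 0 1 0" --pt "15 0 0 0 0" --pt "15 0 0 0 0"

```text
t: 9.25
tcp_pos: [0.4779, -0.1841, 0.0278]
orientation: [[0.99, -0.141, 0.0], [-0.141, -0.99, -0.0], [0.0, 0.0, -1.0]]
contact_force: [0.4, 0.5, -1.1]
gripper_width: 0.269
gripper_force: 59.2
```

play_rows --pt "15 0 0 0.5 0" --pt "15 0 0 0 0" --pt "15 0 0 0 0"

```text
t: 9.62
tcp_pos: [0.4779, -0.1842, 0.0275]
orientation: [[0.99, -0.141, -0.0], [-0.141, -0.99, -0.0], [-0.0, 0.0, -1.0]]
contact_force: [-2.3, 0.9, 4.1]
gripper_width: 0.266
gripper_force: 59.7
```

```bash
python3 w.py 3 0.0
python3 - <<'E'
from h import *
im,d=get_image('top');c,T=cam('top');np.savez('top3.npz',im=im,d=d,T=T)
w=cv2.imread('pics/w3.png')
a=cv2.resize(im[110:210,310:460][:,:,::-1],(600,400),interpolation=cv2.INTER_CUBIC);cv2.imwrite('pics/c3.png',np.vstack([cv2.resize(w[0:130,200:480],(600,190)),a]))
E
```

```text
9.625 [ 0.4779 -0.1842  0.0275] yaw -8.09 0.26555522678402854 [-2.3  0.9  4.1]
yel [307, 161, 13, 38, 195] [313.4 179.2] med [ 0.5172 -0.1865  0.019 ] z 0.016 0.022
org [349, 18, 2, 102, 120] [349.3  65.1] med [ 0.5728 -0.2127  0.007 ] z -0.003 0.014
org [290, 196, 57, 112, 4395] [317.1 261.7] med [ 0.4843 -0.1833  0.0468] z -0.002 0.049
  blocktop [ 477.1 -183.3] [23.7 36.3] 81.4 z 0.047
```

View pics/c3.png

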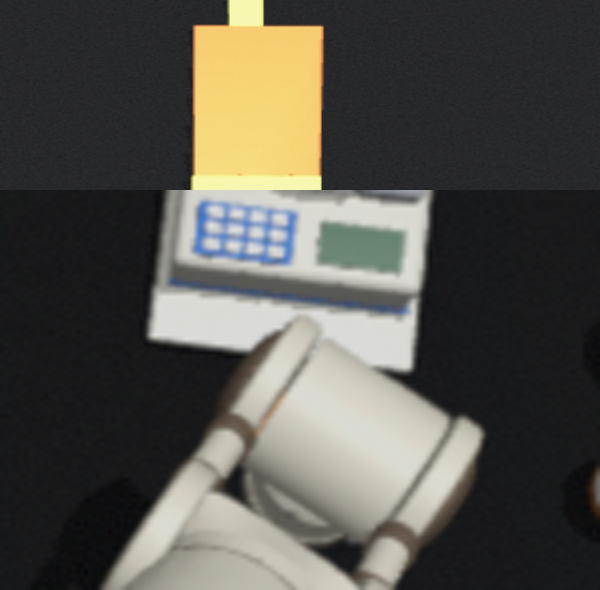

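The wrist crop shows the wedge tip centred at (258,27) and the tape at (246,12), so the wedge lies about 2–3 mm right of the tape. I'll compute the exact offset.

Run:
```python
from h import *
z=np.load('w3.npz');im=z['im'];T=z['T'];c=camera_info('wrist');s=observe();R=s['orientation'];p=s['tcp_pos']
g=im[:,:,0].astype(int)
def mid(v):
    x=np.where(g[v,250:400]>130)[0]+250;return x[0]-.5,x[-1]+.5
loc=lambda uv,zz:((plane(c,T,uv,zz)-p)@R*1000)[:,:2].round(2).tolist()
for v in (2,5,8,12): a,b=mid(v);print('tape',v,a,b,loc([((a+b)/2,v)],0))
for v,h in ((25,.0055),(60,.009),(100,.013)): a,b=mid(v);print('wedge',v,a,b,loc([((a+b)/2,v)],h))
```

```text
tape 2 306.5 322.5 [[126.47, -2.57]]
tape 5 306.5 322.5 [[125.11, -2.58]]
tape 8 306.5 322.5 [[123.74, -2.58]]
tape 12 306.5 322.5 [[121.9, -2.59]]
wedge 25 289.5 350.5 [[114.48, 0.19]]
wedge 60 289.5 349.5 [[97.71, -0.06]]
wedge 100 289.5 349.5 [[78.39, -0.06]]
```

play_rows --pt "15 0 0 -1.5 0" --pt "15 0 -2.5 0 0" --pt "15 0 0 0 0" --pt "15 0 0 1.5 0" --pt "15 0 0 0 0" --pt "15 0 0 0 0"

```text
t: 10.48
tcp_pos: [0.4783, -0.1816, 0.0275]
orientation: [[0.99, -0.141, 0.0], [-0.141, -0.99, 0.0], [0.0, -0.0, -1.0]]
contact_force: [-1.4, 1.9, 4.6]
gripper_width: 0.269
gripper_force: 59.8
```

play_rows --pt "15 10 0 0 0" --pt "15 10 0 0 0" --pt "15 10 0 0 0" --pt "15 10 0 0 0" --pt "15 5 0 0 0" --pt "15 5 0 0 0" --pt "15 0 0 0 0"

```text
t: 11.35
tcp_pos: [0.5286, -0.189, 0.0276]
orientation: [[0.99, -0.141, 0.001], [-0.141, -0.99, -0.001], [0.001, 0.0, -1.0]]
contact_force: [-0.1, 0.4, 3.6]
gripper_width: 0.263
gripper_force: 59.9
```

play_rows --pt "15 5 0 0 0" --pt "15 5 0 0 0" --pt "15 5 0 0 0" --pt "15 5 0 0 0" --pt "15 0 0 0 0" --pt "15 0 0 0 0"

```text
t: 12.1
tcp_pos: [0.5451, -0.191, 0.0275]
orientation: [[0.99, -0.14, -0.006], [-0.14, -0.99, 0.002], [-0.006, -0.001, -1.0]]
contact_force: [-13.9, 1.3, 14.6]
gripper_width: 0.263
gripper_force: 61.4
```

```bash
python3 w.py 4 0.0
python3 - <<'E'
from h import *
im,d=get_image('scene');c,T=cam('scene');np.savez('scene4.npz',im=im,d=d,T=T)
w=cv2.imread('pics/w4.png')
cv2.imwrite('pics/c4.png',np.vstack([cv2.resize(w[0:160,160:480],(600,300)),cv2.resize(im[210:350,260:450][:,:,::-1],(600,300),interpolation=cv2.INTER_CUBIC)]))
E
```

```text
12.1 [ 0.5451 -0.191   0.0275] yaw -8.06 0.26320227469517476 [-13.9   1.3  14.6]
yel [289, 120, 61, 41, 2463] [318.9 139.9] med [ 0.6032 -0.1989  0.0156] z -0.002 0.019
org [290, 112, 60, 8, 456] [320.4 115.7] med [ 0.615  -0.2016  0.0127] z -0.002 0.014
org [290, 161, 59, 147, 7834] [318.7 230.4] med [ 0.5616 -0.1926  0.0287] z -0.003 0.049
  blocktop [ 544.1 -190.1] [23.8 36.6] 81.2 z 0.047
```

View pics/c4.png

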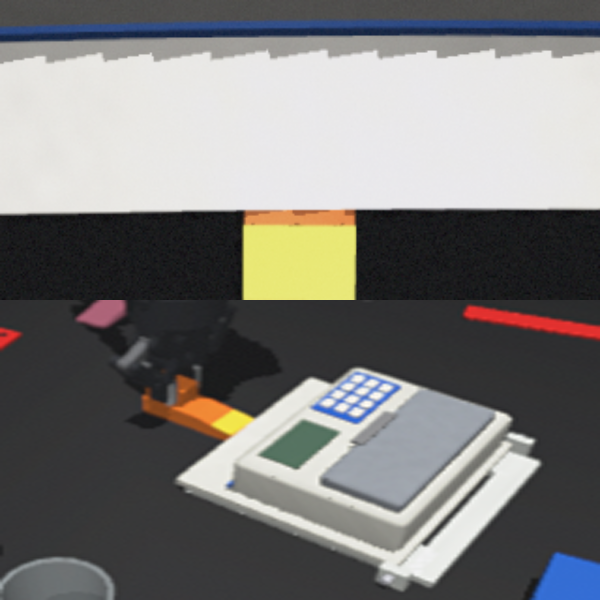

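The pictures show the front edge at about wedge x = 73 mm, with a thin orange strip (300,217) still visible beyond the band (300,260). The wedge is centred on the photometer. About 13 mm remains.

play_rows --pt "15 3 0 0 0" --pt "15 3 0 0 0" --pt "15 3 0 0 0" --pt "15 3 0 0 0" --pt "15 0 0 0 0" --pt "15 0 0 0 0" --pt "15 0 0 0 0"

```text
t: 13.08
tcp_pos: [0.5566, -0.1926, 0.0275]
orientation: [[0.99, -0.14, -0.007], [-0.14, -0.99, 0.002], [-0.007, -0.001, -1.0]]
contact_force: [-14.9, 1.7, 15.3]
gripper_width: 0.264
gripper_force: 61.5
```

```bash
cat > e.py <<'E'
from h import *
import sys
s=observe();c,T=cam('wrist');im,d=get_image('wrist');R=s['orientation'];p=s['tcp_pos'];print(p.round(4),R.round(4).tolist(),s['contact_force'].round(1))
cv2.imwrite(f'pics/e{sys.argv[1]}.png',im[:,:,::-1])
hsv=cv2.cvtColor(im,cv2.COLOR_RGB2HSV);y=cv2.inRange(hsv,(22,110,60),(35,255,255))[:,300:340].mean(1)>128;r=np.where(y)[0];print('yellow rows',r[0],r[-1])
for v,h in ((r[0]-.5,.024),(r[0]-.5,.017),(r[-1]+.5,.018)): print(h,((plane(c,T,[(320,v)],h)-p)@R*1000).round(1), plane(c,T,[(320,v)],h).round(4))
# flange top heights from top-camera depth vs rest, and wrist depth
for col in (200,320,440):
  vs=np.arange(r[0]-30,r[0]-5);Q=depthpts(c,T,np.c_[np.full(len(vs),col),vs],d[vs,col]);print('flange z col',col,Q[[0,-1]].round(4).tolist())
im,d=get_image('top');c,T=cam('top');z=np.load('top0.npz')
for lab,u0,v0 in (('housing',365,125),('front L',352,145)):
  for D in (z['d'],d):
    ys,xs=np.mgrid[v0-3:v0+3,u0-2:u0+4];Q=depthpts(c,T,np.c_[xs.ravel(),ys.ravel()],D[ys,xs].ravel());print(lab,np.median(Q,0).round(4))
E
python3 e.py 5
```

```text
[ 0.5566 -0.1926  0.0275] [[0.9901, -0.1401, -0.007], [-0.1401, -0.9901, 0.002], [-0.0072, -0.001, -1.0]] [-14.9   1.7  15.3]
yellow rows 137 160
0.024 [[61.2  0.1  3. ]] [[ 0.6172 -0.2013  0.024 ]]
0.017 [[60.6  0.2 10. ]] [[ 0.6165 -0.2012  0.017 ]]
0.018 [[48.5  0.2  9.1]] [[ 0.6046 -0.1995  0.018 ]]
flange z col 200 [[0.639, -0.1464, 0.022], [0.628, -0.1435, 0.022]]
flange z col 320 [[0.6307, -0.2032, 0.0219], [0.6197, -0.2016, 0.023]]
flange z col 440 [[0.6229, -0.2599, 0.0225], [0.6115, -0.2599, 0.0217]]
housing [ 0.6765 -0.155   0.0746]
housing [ 0.6751 -0.1537  0.0765]
front L [ 0.6335 -0.1227  0.0193]
front L [ 0.6336 -0.1225  0.023 ]
```

Lift is now about 3.6 mm. A final 1.5 mm push should reach 4 mm.

play_rows --pt "15 1.5 0 0 0" --pt "15 0 0 0 0" --pt "15 0 0 0 0" --pt "15 0 0 0 0" --pt "15 0 0 0 0"

```text
t: 13.8
tcp_pos: [0.5578, -0.1927, 0.0275]
orientation: [[0.99, -0.14, -0.008], [-0.14, -0.99, 0.002], [-0.008, -0.001, -1.0]]
contact_force: [-15.6, 2.3, 16.4]
gripper_width: 0.267
gripper_force: 61.5
```

```bash
python3 e.py 6
python3 - <<'E'
from h import *
a=cv2.imread('pics/e6.png')[80:320,160:480];im,d=get_image('scene')
cv2.imwrite('pics/c6.png',np.hstack([cv2.resize(a,(400,300)),cv2.resize(im[:,:,::-1][190:400,200:480],(400,300))]))
E
```

```text
[ 0.5578 -0.1927  0.0275] [[0.9901, -0.1401, -0.0078], [-0.14, -0.9901, 0.0022], [-0.008, -0.0011, -1.0]] [-15.6   2.3  16.4]
yellow rows 139 160
0.024 [[60.2  0.1  3. ]] [[ 0.6174 -0.2013  0.024 ]]
0.017 [[59.6  0.2 10. ]] [[ 0.6167 -0.2012  0.017 ]]
0.018 [[48.5  0.2  9.1]] [[ 0.6058 -0.1997  0.018 ]]
flange z col 200 [[0.6393, -0.1463, 0.022], [0.6283, -0.1438, 0.0228]]
flange z col 320 [[0.631, -0.2032, 0.0215], [0.6198, -0.2016, 0.0219]]
flange z col 440 [[0.6232, -0.2602, 0.022], [0.6119, -0.2595, 0.0229]]
housing [ 0.6765 -0.155   0.0746]
housing [ 0.6748 -0.1537  0.0761]
front L [ 0.6335 -0.1227  0.0193]
front L [ 0.6335 -0.1224  0.0226]
```

View pics/c6.png

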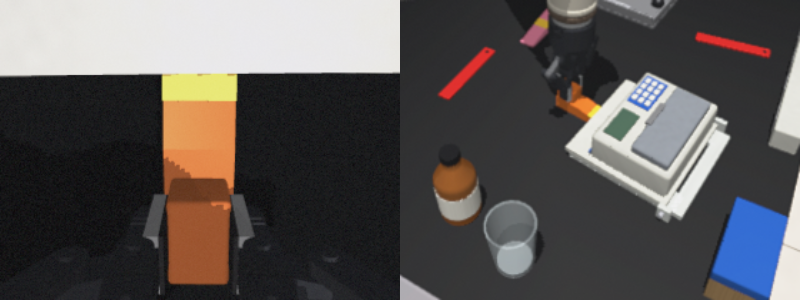

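The picture shows the front edge over the yellow band ((200,85) in the left half), square and centred. The bottle and beaker are untouched, so I'm handing in.

```bash
python3 -c "
from rig import job_done
print(job_done())"
```

```text
the job is handed in; nothing more can be done
None
```

The orange wedge is under the middle of the photometer's front edge, still gripped. The edge stands over the yellow band, lifted about 3.9 mm as measured; the job was handed in at about 14 s of the allowed 48 s.

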